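# Last biscuits into the display tray

## Task

Each of the four small cartons on the shelf board holds one last dog biscuit: a bone, a round one, a ring and an oblong one. Move them all into the wooden display tray, one to a compartment and lying flat, in the same left-to-right order (seen from the robot) as their cartons stand. Lay the biscuits in rather than dropping them from a height, and do not disturb the small glass jar behind the cartons.

Things in the scene. Friction and masses are not known exactly. Their poses are not given: they have to be found in the camera images.
- bone_mid (a point): Centre, half-way up, of the bone-shaped biscuit, 67 mm long (its y axis), 40 mm wide over the knobs (x); the straight shaft between the knobs is 27 mm wide and free of knobs for 14 mm either side of the centre; 18 mm thick, hard, baked tan-brown, 25 to 65 g. It starts lying flat (z axis up) on the floor of the carton named after it, near its middle, long side roughly along the row of cartons.
- round_mid (a point): Centre, half-way up, of the plain round biscuit, 55 mm in diameter, no hole; 18 mm thick, hard, baked tan-brown, 25 to 65 g. It starts lying flat (z axis up) on the floor of the carton named after it, near its middle.
- ring_mid (a point): Centre, half-way up, of the ring-shaped biscuit, 55 mm in outer diameter with a 22 mm hole in the middle (its centre point is in the hole); 18 mm thick, hard, baked tan-brown, 25 to 65 g. It starts lying flat (z axis up) on the floor of the carton named after it, near its middle.
- oblong_mid (a point): Centre, half-way up, of the oblong biscuit with straight sides, 62 mm long (its y axis), 34 mm wide (x); 18 mm thick, hard, baked tan-brown, 25 to 65 g. It starts lying flat (z axis up) on the floor of the carton named after it, near its middle, long side roughly along the row of cartons.
- carton_bone: The open brown cardboard carton in which the bone biscuit starts; all four cartons look alike: 150 mm deep (x), 90 mm wide (y), 40 mm high, walls and floor 4 mm, a pale paper liner on the floor, fixed. Origin: centre of its underside, 30 mm above the counter, because the cartons stand side by side, 92 mm apart, on a 30 mm high shelf board. x points away from the robot, y to the left along the row.
- carton_round: The open brown cardboard carton in which the round biscuit starts; all four cartons look alike: 150 mm deep (x), 90 mm wide (y), 40 mm high, walls and floor 4 mm, a pale paper liner on the floor, fixed. Origin: centre of its underside, 30 mm above the counter, because the cartons stand side by side, 92 mm apart, on a 30 mm high shelf board. x points away from the robot, y to the left along the row.
- carton_ring: The open brown cardboard carton in which the ring biscuit starts; all four cartons look alike: 150 mm deep (x), 90 mm wide (y), 40 mm high, walls and floor 4 mm, a pale paper liner on the floor, fixed. Origin: centre of its underside, 30 mm above the counter, because the cartons stand side by side, 92 mm apart, on a 30 mm high shelf board. x points away from the robot, y to the left along the row.
- carton_oblong: The open brown cardboard carton in which the oblong biscuit starts; all four cartons look alike: 150 mm deep (x), 90 mm wide (y), 40 mm high, walls and floor 4 mm, a pale paper liner on the floor, fixed. Origin: centre of its underside, 30 mm above the counter, because the cartons stand side by side, 92 mm apart, on a 30 mm high shelf board. x points away from the robot, y to the left along the row.
- tray: Pale plywood display tray, fixed on the counter: 152 mm deep (x), 366 mm long (y), 34 mm high, walls and floor 6 mm. Origin: centre of its underside; x points away from the robot, y to the left along the tray. Four compartments in a row along y, each 140 mm (x) by 84 mm (y) inside, with centres at x = 0 and y = 135, 45, -45 and -135 mm (left to right seen from the robot).
- jar: Small glass jar with a white cap, 56 mm in diameter, 65 mm tall, standing loose on the shelf board behind the cartons (125 mm beyond the middle line of their row). Origin: centre of its underside. Not part of the job.
Mind the look-alikes: they are no part of the job. Leave any blue or red look-alike of the part that bears bone_mid alone.

How it is judged:
By the outcome, as a careful person would: the job done as asked, in the order asked, and still so for the second after the job is handed in, with the robot touching nothing.
It also fails if it takes over 122 s, if anything falls off the work surface, if the arm or the gripper's body presses on something with over 40 N, if the wrist force passes 120 N, or if a joint passes its speed limit or range.

## Robot

A 6-joint arm with a two-finger parallel gripper is mounted at the origin on the work surface. World frame = base frame: x ahead of the robot, y to its left, z up, the work surface at z = 0. Lengths are in m, angles in degrees, forces in N, time in s.
With the tool pointing down it reaches from about 0.4 to 0.925 m from the base axis. Payload 12.5 kg.
Tool frame: the origin (TCP) lies at the very end of the fingers, on their centre line; the grasp point (between the pads) lies ctrl.grip_depth behind it (ctrl.grip_depth is the distance from the TCP to the grasp point, in m); z points along the fingers, y is the direction in which the jaws open and shut (so a half turn about z gives the same grasp; the last joint's range is limited). The gripper opens to 95 mm and grips with 3 to 60 N. Pads are 20 mm wide; open, the fingers measure 119 mm over their backs; the gripper's body (75 mm by 180 mm) begins 59 mm behind the grasp point.
Start: joints at [-74.118, 28.126, 89.318, -0, 62.55, -6.05], TCP at [0.233, -0.58, 0.215] pointing down, gripper open.
Joint ranges: [-177.58, 177.58], [-47.91, 125.51], [2.72, 160], [-65.01, 245.01], [3.68, 167.84], [-153.87, 153.87]. Speed limits (degrees/s): [127.2, 127.2, 159.86, 180, 180, 180].

## Interface

Orientations are given as a 3x3 rotation matrix whose columns are the frame's x, y, z axes.
In Python, from cell import ctrl gives the robot as it stands.
- The arm moves only by the tool send_rows, never from a script. Its argument "series" is a list of rows, each a list of 7 numbers: the closure, from -1 (fully open) to 1 (shut), then the shift along the world's x, y, z in m, then the turn, a rotation vector about the world's x, y, z in rad. A call has 1 to 5 rows; each row shifts and turns the commanded pose from where the row before left it; what a row does not reach is not made up. A row lasts 1/12 s, in which the tool goes at most 41.7 mm and 7.16 degrees, less where a joint would pass 70% of its speed; a pose out of reach is approached as far as the arm can. A call is refused whole if a number of a shift passes 0.0417 or a number of a turn 0.125, either way. A call with a gripper value outside its range is refused whole. The fingers move at their own pace and stop on an object; the grip force is fixed at half the most. Time passes only in rows, so rows that do not move let the fingers close. It gives the time, the measured TCP pose, the force and the opening at its end, in the units of the state.
- ctrl.get_state(): the state, without advancing time (a new reading comes with each control period).
- ctrl.grab_frame(name): name is "scene" or "side" or "wrist"; returns (picture, depth): 420x560x3 uint8, red, green, blue; 420x560 float32, m along the optical axis (not along the pixel's ray), 0 where there is no reading.
- ctrl.camera_params(name): a dict with "camera_matrix" (3x3 intrinsics, pixels), "R" (3x3) and "t" (3): a world point X has camera coordinates R X + t; the wrist camera has in their place "mount" (4x4, takes a point from camera to tool coordinates, whose origin is the TCP and whose axes are the flange's). Camera axes: x right, y down, z forward; pixel columns grow to the right and rows downward; lengths in m; the calibration is good to about 2 mm. A picture is of the moment at which its call begins: read the wrist's pose just before it. camera_params takes no time and is no camera call.
- ctrl.hand_in(): hands the job in, once; it reports no verdict.
The state is a dict: "time": time; "qpos": joint angles; "dq": joint speeds; "effort": joint torques, N m; "tcp_pos": TCP position; "eef_rot": TCP orientation; "ft_force": force on the tool from outside, world axes, zero at the start; "wrist_torque": the same for the moment, N m; "grip_width": opening from 0.0 (shut) to 1.0 (fully open).
Only numpy, scipy, OpenCV 4.12 (cv2) and the standard library are available. Lean on these libraries where they do the work, as an engineer would, in place of code of your own. Each camera call takes 0.05 s, during which the arm holds its last target.

## Working session

There is one attempt and no reset: what is moved stays moved. The work goes in short steps, Python scripts to look and compute and a tool call to move; the robot and the scene stay as the last step left them, time stands still between calls to the robot, and variables do not carry over. Pictures are saved under pics/ and viewed, and the job is handed in when it is done.

Besides the shell and the picture viewer there is one more tool, called after "Emit:" as name([rows], argument=value, ...), one row to a line, values as JSON. send_rows: Moves the arm, as the interface text tells. Its arguments: {"type":"object","properties":{"series":{"type":"array"}},"required":["series"]}

```bash
ls; mkdir -p pics; python3 - <<'E'
from cell import ctrl
import cv2,numpy as np
print(ctrl.get_state(), ctrl.grip_depth)
for n in ["scene","side","wrist"]:
    p,d=ctrl.grab_frame(n)
    cv2.imwrite(f"pics/{n}0.png",p[:,:,::-1]); np.savez(f"{n}0.npz",p=p,d=d)
    print(n,ctrl.camera_params(n))
E
```

```text
pics
{'time': 0.0, 'qpos': array([-7.41179693e+01,  2.81625476e+01,  8.93506253e+01, -7.94137811e-04,
        6.25489443e+01, -6.04856867e+00]), 'dq': array([ 0.0136884 ,  0.01353241,  0.0703498 , -0.04697861,  0.00768215,
        0.0196013 ]), 'effort': array([ 2.43007154e-03, -6.12643576e+01, -2.58174670e+01,  6.93218526e-02,
        4.83686663e-02, -6.41824590e-05]), 'tcp_pos': array([ 0.23339578, -0.57951895,  0.21407609]), 'eef_rot': array([[ 9.27634551e-01,  3.73489016e-01, -3.08516068e-04],
       [ 3.73489130e-01, -9.27633974e-01,  1.03939903e-03],
       [ 1.02014135e-04, -1.07940985e-03, -9.99999412e-01]]), 'ft_force': array([-0.99138708, -0.01916035, -0.38010924]), 'wrist_torque': array([-0.02296132, -0.00381082, -0.0159579 ]), 'grip_width': 1.0003963996079386} 0.0188
scene {'camera_matrix': array([[401.23572995,   0.        , 278.05942349],
       [  0.        , 401.23572995, 210.10596491],
       [  0.        ,   0.        ,   1.        ]]), 'R': array([[-0.8788854 ,  0.47685077, -0.01318338],
       [ 0.25490548,  0.44609862, -0.85791562],
       [-0.40321663, -0.757370
[... 281 characters left out ...]
4676277, -0.01917657],
       [-0.21978295,  0.63530433, -0.74032686],
       [ 0.26890075, -0.69003188, -0.67197351]]), 't': array([0.40057309, 0.14272228, 1.00182269])}
wrist {'camera_matrix': array([[326.65872143,   0.        , 278.84829734],
       [  0.        , 326.65872143, 213.88516193],
       [  0.        ,   0.        ,   1.        ]]), 'mount': array([[ 5.94361366e-04, -9.71506478e-01, -2.37012257e-01,
         6.67982659e-02],
       [ 9.99999608e-01,  4.21915913e-04,  7.78301898e-04,
         5.62076865e-04],
       [-6.56126092e-04, -2.37012627e-01,  9.71506348e-01,
        -1.70332274e-01],
       [ 0.00000000e+00,  0.00000000e+00,  0.00000000e+00,
         1.00000000e+00]])}
```

View pics/scene0.png

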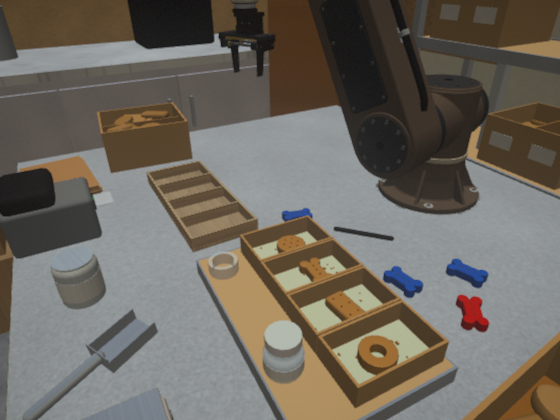

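View pics/side0.png

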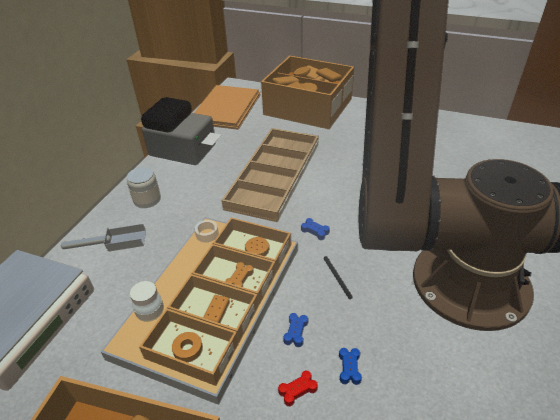

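View pics/wrist0.png

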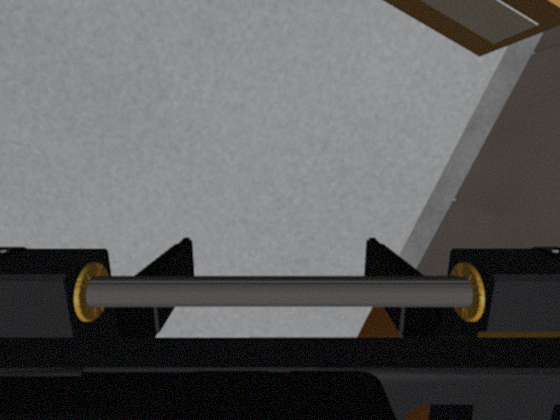

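The pictures show the cartons left to right (from +y): ring (scene 378,352), oblong (345,305), bone (315,270), round (292,245). The tray is at scene (200,205) and the jar at (284,345). Next I measure these.

```bash
cat > h.py <<'E'
import numpy as np,cv2
from cell import ctrl
def cloud(n,d):
    c=ctrl.camera_params(n);K=c["camera_matrix"];R=c["R"];t=c["t"]
    v,u=np.mgrid[:d.shape[0],:d.shape[1]]
    P=np.stack([(u-K[0,2])/K[0,0]*d,(v-K[1,2])/K[1,1]*d,d],-1)
    return (P-t)@R
def ray(n,uv,z):
    c=ctrl.camera_params(n);K=c["camera_matrix"];R=c["R"];t=c["t"]
    uv=np.atleast_2d(uv).astype(float)
    D=np.c_[(uv-K[:2,2])/K[0,0],np.ones(len(uv))]@R
    o=-R.T@t
    return o+D*((z-o[2])/D[:,2])[:,None]
def proj(n,X):
    c=ctrl.camera_params(n);p=(np.atleast_2d(X)@c["R"].T+c["t"])@c["camera_matrix"].T
    return p[:,:2]/p[:,2:]
E
python3 - <<'E'
from h import *
for n,pts in [("scene",[(378,352),(345,305),(315,270),(292,245)]),("side",[(187,346),(217,307),(240,274),(257,246)])]:
    z=np.load(n+"0.npz");P=cloud(n,z["d"])
    for u,v in pts: print(n,u,v,z["p"][v,u],P[v,u].round(3),ray(n,(u,v),.052).round(3))
    h=P[...,2]; ok=z["d"]>0
    # tray/rim pixels
    for nm,lo,hi in [("rim",.064,.076),("tray",.030,.038)]:
        m=ok&(h>lo)&(h<hi)
        m=m&(P[...,0]>.25)&(P[...,0]<1.0)
        m=cv2.morphologyEx(m.astype(np.uint8),cv2.MORPH_CLOSE,np.ones((3,3)))
        nn,l,s,c=cv2.connectedComponentsWithStats(m)
        for i in np.argsort(-s[1:,4])[:4]+1:
            q=P[(l==i)&ok&(h>lo)&(h<hi)]
            r=cv2.minAreaRect(q[:,:2].astype(np.float32)*1000)
            print(n,nm,s[i],q.mean(0).round(3),r)
E
```

```text
scene 378 352 [122 118  93] [0.476 0.364 0.036] [[0.487 0.374 0.052]]
scene 345 305 [159 110  55] [0.471 0.279 0.051] [[0.472 0.28  0.052]]
scene 315 270 [148 102  51] [0.466 0.187 0.052] [[0.466 0.186 0.052]]
scene 292 245 [160 111  58] [0.463 0.102 0.051] [[0.464 0.103 0.052]]
scene rim [ 240  216  209  175 4137] [0.48  0.268 0.069] ((475.0828857421875, 232.03338623046875), (368.5683288574219, 152.05625915527344), 88.77545166015625)
scene rim [498 373  62  47 716] [0.393 0.52  0.072] ((394.22052001953125, 523.4907836914062), (103.20650482177734, 17.972301483154297), 5.355810642242432)
scene rim [  0  83 193  28 625] [ 0.65  -1.148  0.07 ] ((619.5478515625, -1154.014892578125), (736.0773315429688, 37.20436477661133), 0.5521731376647949)
scene rim [  2 208  94  28 519] [ 0.86  -0.184  0.07 ] ((857.6283569335938, -184.86572265625), (14.844278335571289, 169.1439208984375), 89.70781707763672)
scene tray [ 197  248  260  172 9646] [0.569 0.299 0.031] ((513.5670166015625, 232.88096618652344), (399.71722412109375, 244.36241149902344), 88.98157501220703)
scene tray [ 332  318   98   66 2105
[... 1268 characters left out ...]
5), (516.6144409179688, 40.410972595214844), 0.5392550826072693)
side tray [ 151  320   78   52 1536] [0.482 0.361 0.033] ((484.9940490722656, 362.81671142578125), (69.00470733642578, 130.00135803222656), 88.56780242919922)
side tray [ 179  285   71   43 1245] [0.485 0.267 0.033] ((483.06280517578125, 267.8059387207031), (64.39437103271484, 130.32530212402344), 88.66767883300781)
side tray [ 131  269  147  128 1004] [0.441 0.364 0.033] ((420.7629699707031, 321.5691833496094), (329.6964416503906, 174.3756866455078), 54.897377014160156)
side tray [222 128  97  85 816] [ 0.54  -0.195  0.032] ((544.9491577148438, -220.17845153808594), (153.32940673828125, 370.86859130859375), 0.9955979585647583)
```

```bash
cat > meas.py <<'E'
from h import *
a=np.radians(-1.23);Rz=np.array([[np.cos(a),-np.sin(a)],[np.sin(a),np.cos(a)]])
C0=np.array([.475,.2325])
def biscuits(n,p,d,zlo=.046,zhi=.058):
    P=cloud(n,d)
    L=(P[...,:2]-C0)@Rz
    for k,nm in enumerate(["ring","oblong","bone","round"]):
        yc=.138-.092*k
        m=(d>0)&(P[...,2]>zlo)&(P[...,2]<zhi)&(abs(L[...,0])<.066)&(abs(L[...,1]-yc)<.037)
        m=cv2.morphologyEx(m.astype(np.uint8),cv2.MORPH_OPEN,np.ones((2,2)))
        nn,l,s,c=cv2.connectedComponentsWithStats(m)
        if nn<2: print(n,nm,None);continue
        i=np.argmax(s[1:,4])+1; q=P[l==i]
        # cast pixels to plane top
        v,u=np.nonzero(l==i); w=ray(n,np.c_[u,v],.052)[:,:2]
        r=cv2.minAreaRect((w*1000).astype(np.float32)); cc=cv2.minEnclosingCircle((w*1000).astype(np.float32))
        print(n,nm,s[i],"z",np.median(q[:,2]).round(4),"mean",(w.mean(0)*1000).round(1),"rect",np.round(r[0],1),np.round(r[1],1),round(r[2],1),"circ",np.round(cc[0],1),round(cc[1],1))
if __name__=="__main__":
    for n in ["scene","side"]:
        z=np.load(n+"0.npz");biscuits(n,z["p"],z["d"])
    for k in range(4): print(C0+Rz@[0,.138-.092*k])
    # jar
    print(C0+Rz@np.array([.125,0.]))
    for n in ["scene","side"]:
        z=np.load(n+"0.npz");P=cloud(n,z["d"]);m=(P[...,2]>.085)&(P[...,2]<.1)&(P[...,0]>.5)&(P[...,0]<.7)&(P[...,1]>0)&(P[...,1]<.5)
        q=P[m];print("jar",q.min(0),q.max(0))
E
python3 meas.py
python3 - <<'E'
import cv2
for n,(x,y,w,h) in {"scene":(220,200,230,190),"side":(130,205,180,180)}.items():
    i=cv2.imread(f"pics/{n}0.png")[y:y+h,x:x+w]
    cv2.imwrite(f"pics/{n}0c.png",cv2.resize(i,None,fx=3.1,fy=3.1,interpolation=cv2.INTER_CUBIC))
E
```

```text
scene ring [359 337  41  35 981] z 0.0516 mean [486.8 376.4] rect [486.4 375.2] [56.5 53. ] 47.0 circ [486.3 375.7] 29.0
scene oblong [327 292  39  29 590] z 0.0517 mean [473.6 281.8] rect [473.5 281.1] [36.3 56.1] 2.4 circ [472.  281.8] 31.1
scene bone [301 259  31  24 373] z 0.0517 mean [465.7 186.3] rect [465.2 185.8] [54.9 39.6] 88.4 circ [464.8 187.5] 31.4
scene round [278 237  29  16 329] z 0.0519 mean [464.1  99.3] rect [464.9  96.7] [42.3 55.4] 89.4 circ [465.  102.2] 28.5
side ring [173 333  30  27 547] z 0.0503 mean [479.1 376.3] rect [479.6 375.3] [53. 54.] 26.8 circ [478.8 375.8] 28.2
side oblong [205 296  25  27 417] z 0.0502 mean [464.7 283.7] rect [464.6 283.3] [33.5 59.4] 4.2 circ [465.5 283.5] 31.6
side bone [227 263  27  25 319] z 0.0501 mean [457.7 190. ] rect [457.9 188.8] [59.2 39.2] 87.2 circ [457.3 189.5] 33.2
side round [246 238  24  18 335] z 0.0501 mean [455.7 101.4] rect [456.6 102. ] [51.9 52.3] 19.3 circ [454.9 101.4] 28.2
[0.47796229 0.3704682 ]
[0.47598743 0.2784894 ]
[0.47401257 0.1865106 ]
[0.47203771 0.0945318 ]
[0.5999712  0.22981676]
jar [0.57786127 0.29398572 0.08501876] [0.6268612  0.34360163 0.09722139]
jar [0.57588246 0.29513515 0.08507132] [0.6271046  0.34493911 0.09709885]
```

View pics/scene0c.png

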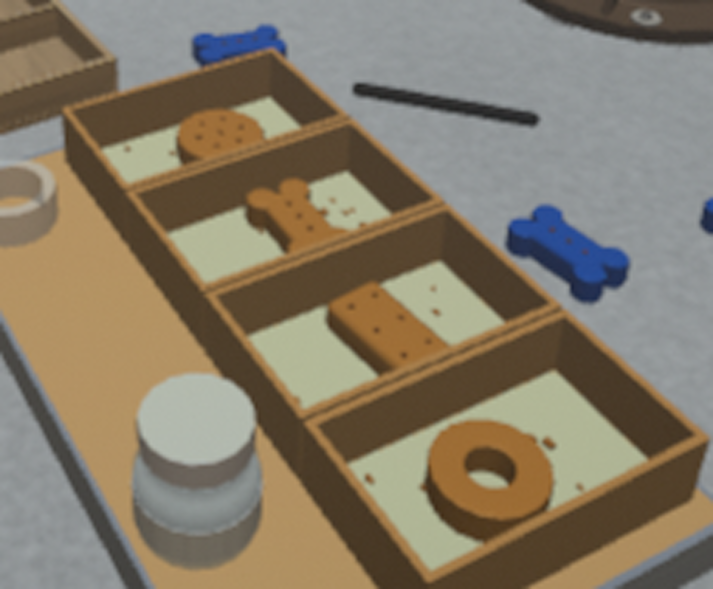

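View pics/side0c.png

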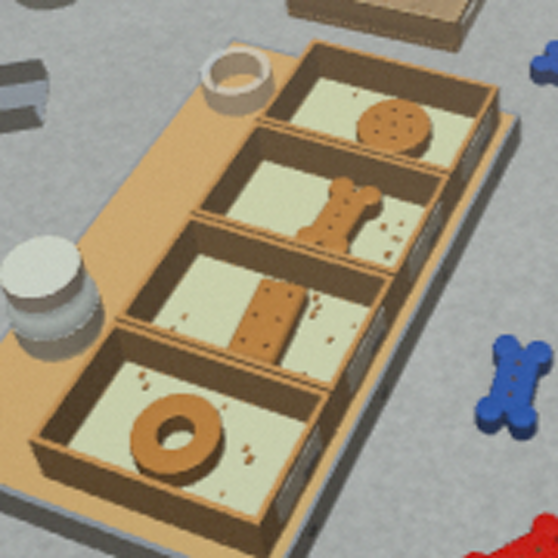

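Side and scene views differ by about 8 mm in x, since each includes near-side faces. I'll start moving and refine each biscuit with the wrist camera from above.

Emit:
send_rows([
  [-1,0.025,0.02,0.008,0,0,0.118],
  [-1,0.025,0.025,0.008,0,0,0.118],
  [-1,0.025,0.025,0.008,0,0,0.118],
  [-1,0.025,0.025,0.006,0,0,0.118],
  [-1,0.025,0.025,0,0,0,0.118],
])

```text
time: 0.57
tcp_pos: [0.3595, -0.4588, 0.2457]
eef_rot: [[0.558, 0.83, 0.001], [0.83, -0.558, -0.001], [-0.001, 0.001, -1.0]]
ft_force: [-0.9, -0.8, 0.1]
grip_width: 1.003
```

Emit:
send_rows([
  [-1,0.025,0.03,0,0,0,0.12],
  [-1,0.025,0.03,0,0,0,0.12],
  [-1,0.025,0.03,0,0,0,0.12],
  [-1,0.025,0.03,0,0,0,0.12],
  [-1,0.025,0.03,0,0,0,0.118],
])

```text
time: 0.98
tcp_pos: [0.4844, -0.3081, 0.2446]
eef_rot: [[-0.006, 1.0, -0.0], [1.0, 0.006, 0.0], [0.0, -0.0, -1.0]]
ft_force: [0.2, -0.3, -0.1]
grip_width: 1.002
```

Emit:
send_rows([
  [-1,0,0.04,0,0,0,0],
  [-1,0,0.04,0,0,0,0],
  [-1,0,0.04,0,0,0,0],
  [-1,0,0.04,0,0,0,0],
  [-1,0,0.04,0,0,0,0],
])

```text
time: 1.4
tcp_pos: [0.483, -0.1079, 0.2446]
eef_rot: [[0.0, 1.0, -0.0], [1.0, -0.0, 0.0], [0.0, -0.0, -1.0]]
ft_force: [1.1, -0.5, -0.0]
grip_width: 1.002
```

Emit:
send_rows([
  [-1,0,0.04,0,0,0,0],
  [-1,0,0.04,0,0,0,0],
  [-1,0,0.04,0,0,0,0],
  [-1,0,0.04,0,0,0,0],
  [-1,0,0,0,0,0,0],
])

```text
time: 1.82
tcp_pos: [0.4828, 0.0555, 0.2447]
eef_rot: [[-0.005, 1.0, 0.0], [1.0, 0.005, 0.001], [0.001, 0.0, -1.0]]
ft_force: [0.2, 0.1, -0.5]
grip_width: 0.998
```

```bash
cat > wr.py <<'E'
from h import *
import sys
def wcam(s):
    c=ctrl.camera_params("wrist");M=c["mount"];T=np.eye(4);T[:3,:3]=s["eef_rot"];T[:3,3]=s["tcp_pos"]
    return c["camera_matrix"],T@M
def wcloud(d,K,W):
    v,u=np.mgrid[:d.shape[0],:d.shape[1]]
    P=np.stack([(u-K[0,2])/K[0,0]*d,(v-K[1,2])/K[1,1]*d,d],-1)
    return P@W[:3,:3].T+W[:3,3]
def wray(uv,z,K,W):
    uv=np.atleast_2d(uv).astype(float)
    D=np.c_[(uv-K[:2,2])/K[0,0],np.ones(len(uv))]@W[:3,:3].T;o=W[:3,3]
    return o+D*((z-o[2])/D[:,2])[:,None]
def look(tag):
    s=ctrl.get_state();p,d=ctrl.grab_frame("wrist")
    cv2.imwrite(f"pics/w_{tag}.png",p[:,:,::-1]);K,W=wcam(s)
    np.savez(f"w_{tag}.npz",p=p,d=d,K=K,W=W);print(s["time"],s["tcp_pos"].round(4));return p,d,K,W
def blobs(p,d,K,W,zlo,zhi,zt,roi,amin=150):
    P=wcloud(d,K,W);x0,x1,y0,y1=roi
    m=(d>0)&(P[...,2]>zlo)&(P[...,2]<zhi)&(P[...,0]>x0)&(P[...,0]<x1)&(P[...,1]>y0)&(P[...,1]<y1)
    m=cv2.morphologyEx(m.astype(np.uint8),cv2.MORPH_OPEN,np.ones((2,2)))
    nn,l,st,c=cv2.connectedComponentsWithStats(m)
    for i in range(1,nn):
        if st[i,4]<amin: continue
        v,u=np.nonzero(l==i);w=(wray(np.c_[u,v],zt,K,W)[:,:2]*1000).astype(np.float32)
        r=cv2.minAreaRect(w);cc=cv2.minEnclosingCircle(w)
        print(st[i],"z",np.median(P[l==i][:,2]).round(4),"mean",w.mean(0).round(1),"rect",np.round(r[0],1),np.round(r[1],1),round(r[2],1),"circ",np.round(cc[0],1),round(cc[1],1))
E
python3 - <<'E'
from wr import *
a=look("1")
blobs(*a,.046,.058,.052,(.409,.541,.05,.45))
blobs(*a,.064,.076,.070,(.35,.6,.0,.5))
E
```

```text
1.8167 [0.4828 0.0555 0.2447]
[256   0  34   8 225] z 0.0498 mean [475.3 247.4] rect [476.4 247. ] [32.6  6.2] 0.3 circ [476.4 247.8] 16.5
[206  24 132   8 470] z 0.0491 mean [476.7 225.4] rect [475.5 225.5] [  3.9 131.6] 88.9 circ [475.6 225.5] 65.8
[ 244   37   40   70 1985] z 0.052 mean [467.1 184.5] rect [466.9 183.6] [66.  38.2] 86.6 circ [467.  183.7] 35.2
[ 238  136   49   49 1895] z 0.052 mean [465.3  93.6] rect [464.9  93.3] [52.9 52.3] 0.3 circ [465.4  93.2] 27.1
[ 195    0  160  119 3869] z 0.0697 mean [477.7 203.9] rect [477.6 192.2] [106.6 150.2] 88.9 circ [477.5 192.7] 91.5
[ 199  117  147   90 2067] z 0.0699 mean [474.8  92.4] rect [475.7  92.2] [ 90.1 150.2] 88.9 circ [475.6  91.6] 87.0
```

View pics/w_1.png

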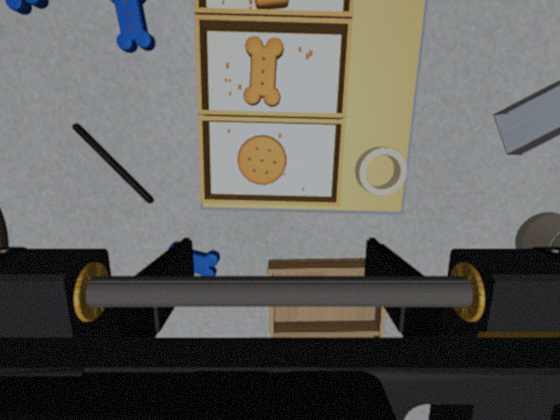

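The wrist view is clear: round at (262,159), bone at (264,72). The carton rim measures (476,92), against (472,94.5) from the fixed cameras, a difference of about 3 mm. I'll take the round one first, aiming at (0.4635, 0.0945) with the jaws opened to about 75 mm.

Emit:
send_rows([
  [-0.58,-0.0095,0.02,-0.03,0,0,0],
  [-0.58,-0.0098,0.019,-0.035,0,0,0],
  [-0.58,0,0,-0.04,0,0,0],
  [-0.58,0,0,-0.03,0,0,0],
  [-0.58,0,0,0,0,0,0],
])

```text
time: 2.28
tcp_pos: [0.4619, 0.0884, 0.1054]
eef_rot: [[0.0, 1.0, -0.008], [1.0, -0.0, -0.001], [-0.001, -0.008, -1.0]]
ft_force: [-0.4, -0.5, 0.1]
grip_width: 0.793
```

```bash
python3 - <<'E'
from wr import *
a=look("2")
blobs(*a,.046,.058,.052,(.406,.541,.05,.45))
blobs(*a,.064,.076,.070,(.35,.6,.0,.5))
E
```

```text
2.2833 [0.4619 0.0884 0.1054]
[ 186    9  224   18 1551] z 0.0505 mean [471.7 225.6] rect [473.6 223.8] [  9.4 136.7] 89.9 circ [473.6 224.3] 68.3
[ 254   29   66  111 5042] z 0.052 mean [466.7 185.5] rect [466.7 184.2] [65.5 38.9] 86.7 circ [466.8 184.3] 35.1
[ 245  184   76   74 4368] z 0.0521 mean [464.9  94.8] rect [464.9  94. ] [53.3 53.6] 0.1 circ [464.9  94.2] 27.2
[ 173    0  269  161 6501] z 0.0697 mean [481.8 185.8] rect [477.1 183.8] [ 88.6 150.2] 88.9 circ [477.4 183.8] 86.8
[ 181  159  241  117 3482] z 0.07 mean [482.5 118.9] rect [475.6 100.5] [ 75.2 150.4] 88.8 circ [475.7 100.3] 83.8
```

View pics/w_2.png

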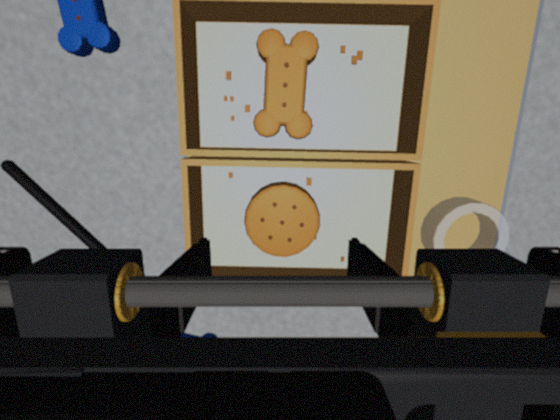

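Emit:
send_rows([
  [-0.58,0.0025,0.0055,-0.02,0,0,0],
  [-0.58,0,0,-0.025,0,0,0],
  [-0.58,0,0,-0.018,0,0,0],
  [-0.58,0,0,-0.004,0,0,0],
  [-0.58,0,0,0,0,0,0],
])

```text
time: 2.75
tcp_pos: [0.4673, 0.0942, 0.0434]
eef_rot: [[0.001, 1.0, 0.0], [1.0, -0.001, -0.0], [-0.0, 0.0, -1.0]]
ft_force: [0.1, -0.3, 0.4]
grip_width: 0.788
```

Emit:
send_rows([
  [-0.58,0,0,-0.003,0,0,0],
  [-0.58,-0.001,0,-0.002,0,0,0],
  [-0.58,0,0,0,0,0,0],
])

```text
time: 3.0
tcp_pos: [0.466, 0.0946, 0.0385]
eef_rot: [[0.0, 1.0, 0.001], [1.0, -0.0, 0.0], [0.0, 0.001, -1.0]]
ft_force: [-0.3, 0.2, 0.3]
grip_width: 0.795
```

Emit:
send_rows([
  [1,0,0,-0.001,0,0,0],
  [1,0,0,0,0,0,0],
  [1,0,0,0,0,0,0],
  [1,0,0,0,0,0,0],
  [1,0,0,0,0,0,0],
])

```text
time: 3.42
tcp_pos: [0.4657, 0.0948, 0.0368]
eef_rot: [[-0.0, 1.0, 0.0], [1.0, 0.0, 0.0], [0.0, 0.0, -1.0]]
ft_force: [-2.1, 0.2, 3.4]
grip_width: 0.568
```

Emit:
send_rows([
  [1,0,0,0,0,0,0],
  [1,0,0,0,0,0,0],
  [1,0,0,0,0,0,0],
])

```text
time: 3.67
tcp_pos: [0.4657, 0.0947, 0.0368]
eef_rot: [[-0.0, 1.0, 0.0], [1.0, 0.0, 0.0], [0.0, 0.0, -1.0]]
ft_force: [-0.8, 1.2, 4.6]
grip_width: 0.568
```

Emit:
send_rows([
  [1,0,0,0.015,0,0,0],
  [1,0,0,0.03,0,0,0],
  [1,0,0,0.035,0,0,0],
  [1,0,-0.01,0.02,0,0,0],
  [1,0.005,-0.02,0,0,0,0],
])

```text
time: 4.08
tcp_pos: [0.4716, 0.0656, 0.1402]
eef_rot: [[-0.002, 1.0, 0.006], [1.0, 0.002, 0.0], [0.0, 0.006, -1.0]]
ft_force: [1.2, 0.1, 0.2]
grip_width: 0.571
```

Emit:
send_rows([
  [1,0.007,-0.03,0,0,0,0],
  [1,0.007,-0.035,0,0,0,0],
  [1,0.007,-0.038,0,0,0,0],
  [1,0.007,-0.038,0,0,0,0],
  [1,0.007,-0.038,0,0,0,0],
])

```text
time: 4.5
tcp_pos: [0.5056, -0.1161, 0.1366]
eef_rot: [[-0.0, 1.0, -0.0], [1.0, 0.0, 0.0], [0.0, -0.0, -1.0]]
ft_force: [0.2, 1.0, -0.3]
grip_width: 0.576
```

Emit:
send_rows([
  [1,0.007,-0.038,0,0,0,0],
  [1,0.007,-0.038,0,0,0,0],
  [1,0.007,-0.038,0,0,0,0],
  [1,0.007,-0.038,0,0,0,0],
  [1,0.007,-0.035,0,0,0,0],
])

```text
time: 4.92
tcp_pos: [0.5405, -0.3036, 0.1363]
eef_rot: [[0.001, 1.0, -0.0], [1.0, -0.001, 0.0], [0.0, -0.0, -1.0]]
ft_force: [0.8, 1.0, -0.8]
grip_width: 0.571
```

Emit:
send_rows([
  [1,0.007,-0.03,0,0,0,0],
  [1,0,-0.02,0,0,0,0],
  [1,0,0,0,0,0,0],
])

```text
time: 5.17
tcp_pos: [0.5474, -0.355, 0.1358]
eef_rot: [[0.003, 1.0, 0.0], [1.0, -0.003, -0.001], [-0.001, 0.0, -1.0]]
ft_force: [-1.2, 0.8, -0.6]
grip_width: 0.567
```

```bash
python3 - <<'E'
from wr import *
a=look("3")
blobs(*a,.029,.039,.034,(.43,.65,-.45,.05))
E
```

```text
5.1667 [ 0.5474 -0.355   0.1358]
[ 177    0  205  268 7543] z 0.0339 mean [ 551.3 -276.8] rect [ 551.  -298.8] [151.7 215.1] 1.2 circ [ 551.  -298.8] 131.4
```

View pics/w_3.png

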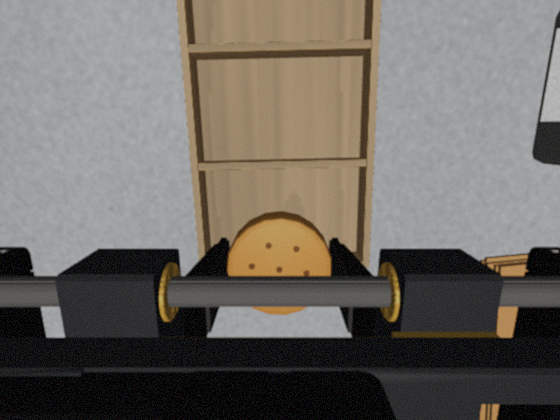

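```bash
python3 - <<'E'
from wr import *
z=np.load("w_3.npz")
print(wray([(282,46),(282,163),(190,163),(378,163)],.034,z["K"],z["W"]).round(4))
E
```

```text
[[ 0.551  -0.224   0.034 ]
 [ 0.551  -0.3124  0.034 ]
 [ 0.475  -0.3123  0.034 ]
 [ 0.6303 -0.3126  0.034 ]]
```

Emit:
send_rows([
  [1,0.0015,-0.001,-0.025,0,0,0],
  [1,0,0,-0.035,0,0,0],
  [1,0,0,-0.035,0,0,0],
  [1,0,0,-0.015,0,0,0],
  [1,0,0,0,0,0,0],
])

```text
time: 5.63
tcp_pos: [0.5476, -0.3497, 0.0229]
eef_rot: [[-0.001, 1.0, -0.005], [1.0, 0.001, 0.004], [0.004, -0.005, -1.0]]
ft_force: [-0.5, 0.8, 0.6]
grip_width: 0.574
```

Emit:
send_rows([
  [1,0,0,-0.005,0,0,0],
  [1,0,0,-0.002,0,0,0],
  [1,0,0,0,0,0,0],
])

```text
time: 5.88
tcp_pos: [0.5496, -0.3522, 0.0207]
eef_rot: [[-0.0, 1.0, 0.001], [1.0, 0.0, -0.001], [-0.001, 0.001, -1.0]]
ft_force: [-0.6, 0.5, -0.6]
grip_width: 0.572
```

Emit:
send_rows([
  [1,0,-0.002,-0.005,0,0,0],
  [1,0,-0.001,-0.004,0,0,0],
  [1,0,0,-0.001,0,0,0],
  [1,0,0,0,0,0,0],
])

```text
time: 6.22
tcp_pos: [0.549, -0.3553, 0.0095]
eef_rot: [[0.0, 1.0, -0.0], [1.0, -0.0, 0.0], [0.0, -0.0, -1.0]]
ft_force: [-0.4, -1.2, 0.1]
grip_width: 0.573
```

Emit:
send_rows([
  [1,0,0,-0.001,0,0,0],
  [-0.4,0,0,0,0,0,0],
  [-0.5,0,0,0,0,0,0],
  [-0.5,0,0,0,0,0,0],
  [-0.5,0,0,0,0,0,0],
])

```text
time: 6.63
tcp_pos: [0.5492, -0.3553, 0.0087]
eef_rot: [[0.0, 1.0, 0.0], [1.0, -0.0, -0.0], [-0.0, 0.0, -1.0]]
ft_force: [-0.0, 0.2, -0.2]
grip_width: 0.74
```

Emit:
send_rows([
  [-0.5,0,0,0.01,0,0,0],
  [-0.58,0,0,0.03,0,0,0],
  [-0.58,0,0,0.035,0,0,0],
  [-0.58,0,0.01,0.035,0,0,0],
  [-0.58,-0.005,0.03,0.02,0,0,0],
])

```text
time: 7.05
tcp_pos: [0.5454, -0.3181, 0.1429]
eef_rot: [[0.002, 1.0, 0.005], [1.0, -0.002, -0.004], [-0.004, 0.005, -1.0]]
ft_force: [1.3, -0.1, 0.0]
grip_width: 0.789
```

Emit:
send_rows([
  [-0.58,-0.007,0.038,0,0,0,0],
  [-0.58,-0.007,0.038,0,0,0,0],
  [-0.58,-0.007,0.038,0,0,0,0],
  [-0.58,-0.007,0.038,0,0,0,0],
  [-0.58,-0.007,0.038,0,0,0,0],
])

```text
time: 7.47
tcp_pos: [0.5086, -0.1237, 0.1396]
eef_rot: [[0.0, 1.0, 0.001], [1.0, -0.0, -0.0], [-0.0, 0.001, -1.0]]
ft_force: [0.9, 0.4, 0.4]
grip_width: 0.787
```

```bash
python3 - <<'E'
from wr import *
p,d=ctrl.grab_frame("side");cv2.imwrite("pics/s4.png",cv2.resize(p[110:240,190:350,::-1],None,fx=4,fy=4))
E
```

```text
(no output)
```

View pics/s4.png

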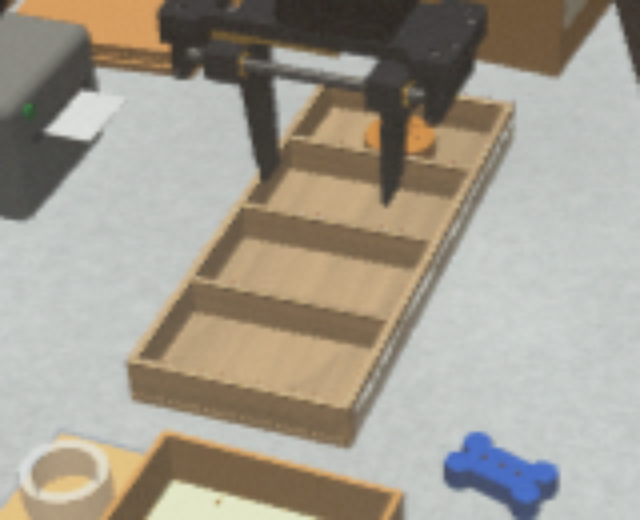

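Emit:
send_rows([
  [-0.58,-0.007,0.038,0,0,0,0],
  [-0.58,-0.007,0.038,0,0,0,-0.02],
  [-0.58,-0.007,0.038,0,0,0,-0.02],
  [-0.58,-0.007,0.038,0,0,0,-0.018],
  [-0.58,-0.007,0.038,0,0,0,0],
])

```text
time: 7.93
tcp_pos: [0.4736, 0.0663, 0.1395]
eef_rot: [[0.059, 0.998, 0.001], [0.998, -0.059, 0.0], [0.0, 0.001, -1.0]]
ft_force: [1.2, 0.7, -0.5]
grip_width: 0.792
```

Emit:
send_rows([
  [-0.58,-0.007,0.038,0,0,0,0],
  [-0.58,-0.003,0.015,-0.005,0,0,0],
  [-0.58,0,0,-0.02,0,0,0],
  [-0.58,0,0,0,0,0,0],
])

```text
time: 8.27
tcp_pos: [0.463, 0.1187, 0.1124]
eef_rot: [[0.056, 0.998, -0.002], [0.998, -0.056, -0.0], [-0.0, -0.002, -1.0]]
ft_force: [-0.1, 0.7, -1.1]
grip_width: 0.792
```

```bash
python3 - <<'E'
from wr import *
a=look("5")
blobs(*a,.046,.058,.052,(.406,.541,.05,.45))
blobs(*a,.064,.076,.070,(.35,.6,.0,.5))
E
```

```text
8.2667 [0.463  0.1187 0.1124]
[174   0  10  49 244] z 0.0503 mean [407.4 255.9] rect [407.4 255.7] [27.7  3.5] 88.9 circ [407.4 255.7] 13.9
[ 256    0   57   39 1913] z 0.0517 mean [474.5 255.8] rect [475.  256.1] [33.9 22.6] 2.6 circ [474.2 256.9] 19.3
[181  63 208  36 800] z 0.0489 mean [465.8 224.9] rect [473.1 218.7] [ 16.9 135.9] 89.2 circ [473.1 221. ] 68.1
[ 249   83   59   99 4264] z 0.052 mean [466.7 185.7] rect [466.7 184.7] [65.4 38.8] 86.5 circ [466.9 184.5] 35.0
[317 188  70   5 196] z 0.0564 mean [516.9 142.7] rect [517.1 142.6] [ 2.1 49.2] 89.0 circ [517.1 142.7] 24.6
[210 308 153   8 761] z 0.0558 mean [456.4  50.6] rect [465.4  49. ] [  6.1 119.3] 86.9 circ [465.4  48.2] 59.7
[  162     0   260   276 12377] z 0.0699 mean [479.7 189.4] rect [477.  173.4] [176.8 150.3] 88.9 circ [477.  173.4] 115.7
[ 195  308  174   22 1698] z 0.0697 mean [458.8  51.9] rect [462.4  54.1] [ 17.1 125.9] 86.9 circ [462.4  54.3] 63.0
```

View pics/w_5.png

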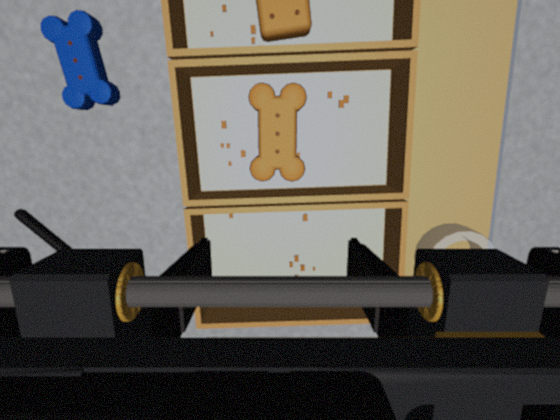

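Side view: the round lies in the rightmost compartment. Wrist view: bone at (277,132), world (0.467, 0.185), yaw −3.4°.

Emit:
send_rows([
  [-0.58,0.002,0.025,0,0,0,0],
  [-0.4,0.0015,0.025,-0.005,0,0,0],
  [-0.4,0,0.017,-0.02,0,0,0],
  [-0.4,0,0,-0.01,0,0,0],
  [-0.4,0,0,0,0,0,0],
])

```text
time: 8.73
tcp_pos: [0.4671, 0.1843, 0.0778]
eef_rot: [[0.057, 0.998, -0.002], [0.998, -0.057, -0.001], [-0.001, -0.002, -1.0]]
ft_force: [-0.2, -0.2, 0.6]
grip_width: 0.701
```

```bash
python3 - <<'E'
from wr import *
a=look("6")
blobs(*a,.046,.058,.052,(.41,.541,.14,.225),50)
E
```

```text
8.7333 [0.4671 0.1843 0.0778]
[ 245  188   64   88 4208] z 0.0521 mean [467.  190.6] rect [467. 190.] [57.  38.9] 86.9 circ [467.  188.1] 32.9
```

View pics/w_6.png

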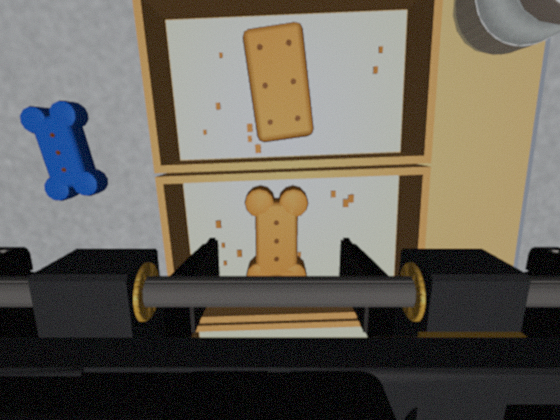

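Emit:
send_rows([
  [-0.4,0,0.001,-0.015,0,0,0],
  [-0.4,0,0,-0.018,0,0,0],
  [-0.4,0,0,-0.005,0,0,0],
  [-0.4,0,0,0,0,0,0],
])

```text
time: 9.12
tcp_pos: [0.4676, 0.1847, 0.0406]
eef_rot: [[0.059, 0.998, -0.001], [0.998, -0.059, -0.0], [-0.001, -0.001, -1.0]]
ft_force: [-0.2, -0.1, -0.1]
grip_width: 0.698
```

Emit:
send_rows([
  [-0.4,0,0.0005,-0.0025,0,0,0],
  [-0.4,0,0,-0.001,0,0,0],
  [1,0,0,0,0,0,0],
  [1,0,0,0,0,0,0],
  [1,0,0,0,0,0,0],
])

```text
time: 9.53
tcp_pos: [0.4678, 0.1863, 0.0376]
eef_rot: [[0.058, 0.998, 0.001], [0.998, -0.058, 0.0], [0.0, 0.001, -1.0]]
ft_force: [-0.4, -0.7, 0.4]
grip_width: 0.549
```

Emit:
send_rows([
  [1,0,0,0,0,0,0],
  [1,0,0,0,0,0,0],
  [1,0,0,0,0,0,0],
  [1,0,0,0,0,0,0],
  [1,0,0,0,0,0,0],
])

```text
time: 9.95
tcp_pos: [0.4676, 0.1862, 0.0372]
eef_rot: [[0.058, 0.998, -0.0], [0.998, -0.058, -0.0], [-0.0, -0.0, -1.0]]
ft_force: [-0.6, 0.3, 1.6]
grip_width: 0.282
```

Gripped: the opening of 26.8 mm matches the 27 mm shaft. On to its compartment.

Emit:
send_rows([
  [1,0,0,0.015,0,0,0],
  [1,0,0,0.03,0,0,0],
  [1,0,0,0.035,0,0,0],
  [1,0,-0.01,0.02,0,0,0],
  [1,0.005,-0.02,0,0,0,0],
])

```text
time: 10.37
tcp_pos: [0.4737, 0.1574, 0.141]
eef_rot: [[0.056, 0.998, 0.006], [0.998, -0.056, 0.001], [0.002, 0.006, -1.0]]
ft_force: [0.4, 0.1, -1.3]
grip_width: 0.285
```

Emit:
send_rows([
  [1,0.007,-0.03,0,0,0,0.02],
  [1,0.007,-0.035,0,0,0,0.02],
  [1,0.007,-0.038,0,0,0,0.02],
  [1,0.007,-0.038,0,0,0,0.017],
  [1,0.007,-0.038,0,0,0,0],
])

```text
time: 10.78
tcp_pos: [0.5076, -0.0245, 0.1372]
eef_rot: [[-0.02, 1.0, 0.0], [1.0, 0.02, 0.0], [-0.0, 0.0, -1.0]]
ft_force: [1.4, -0.1, -0.6]
grip_width: 0.28
```

Emit:
send_rows([
  [1,0.007,-0.038,0,0,0,0],
  [1,0.007,-0.038,0,0,0,0],
  [1,0.007,-0.038,0,0,0,0],
  [1,0.007,-0.038,0,0,0,0],
  [1,0.007,-0.035,0,0,0,0],
])

```text
time: 11.2
tcp_pos: [0.5426, -0.2121, 0.1371]
eef_rot: [[-0.019, 1.0, -0.0], [1.0, 0.019, -0.0], [-0.0, -0.0, -1.0]]
ft_force: [0.5, 0.0, 0.4]
grip_width: 0.285
```

Emit:
send_rows([
  [1,0.005,-0.03,0,0,0,0],
  [1,0,-0.02,0,0,0,0],
  [1,0,0,0,0,0,0],
  [1,0,0,0,0,0,0],
])

```text
time: 11.53
tcp_pos: [0.5472, -0.2604, 0.1367]
eef_rot: [[-0.017, 1.0, -0.001], [1.0, 0.017, 0.001], [0.001, -0.001, -1.0]]
ft_force: [0.3, 1.1, -0.9]
grip_width: 0.282
```

```bash
python3 - <<'E'
from wr import *
a=look("7")
blobs(*a,.029,.039,.034,(.43,.65,-.45,.05))
E
```

```text
11.5333 [ 0.5472 -0.2604  0.1367]
[ 180    0  204  249 7283] z 0.0339 mean [ 548.7 -181.4] rect [ 549. -195.] [151.7 194.7] 1.2 circ [ 549.1 -195. ] 123.1
```

View pics/w_7.png

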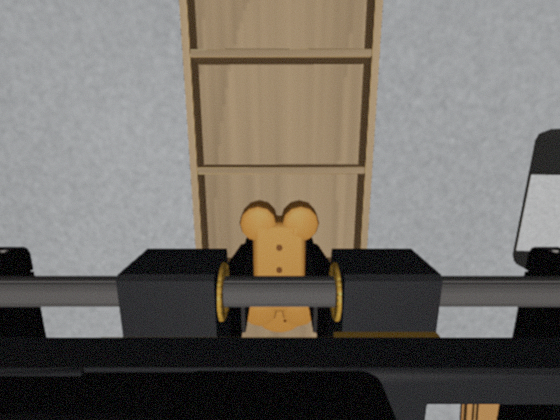

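```bash
python3 - <<'E'
from wr import *
z=np.load("w_7.npz")
print(wray([(282,54),(282,170)],.034,z["K"],z["W"]).round(4), wray([(279,202),(279,333)],.1367+.015,z["K"],z["W"]).round(4))
E
```

```text
[[ 0.5482 -0.1347  0.034 ]
 [ 0.55   -0.2235  0.034 ]] [[ 0.5476 -0.2265  0.1517]
 [ 0.5489 -0.2983  0.1517]]
```

Emit:
send_rows([
  [1,0,-0.005,-0.02,0,0,0],
  [1,0,0,-0.03,0,0,0],
  [1,0,0,-0.03,0,0,0],
  [1,0,0,-0.015,0,0,0],
  [1,0,0,0,0,0,0],
])

```text
time: 12.0
tcp_pos: [0.5463, -0.2624, 0.0391]
eef_rot: [[-0.02, 1.0, -0.005], [1.0, 0.02, 0.003], [0.003, -0.005, -1.0]]
ft_force: [0.2, 0.8, 0.0]
grip_width: 0.282
```

Emit:
send_rows([
  [1,0,-0.001,-0.01,0,0,0],
  [1,0,0,-0.008,0,0,0],
  [1,0,0,-0.005,0,0,0],
  [1,0,0,0,0,0,0],
])

```text
time: 12.33
tcp_pos: [0.5476, -0.2655, 0.0188]
eef_rot: [[-0.019, 1.0, -0.0], [1.0, 0.019, 0.0], [0.0, -0.0, -1.0]]
ft_force: [-0.3, -0.2, -0.5]
grip_width: 0.283
```

Emit:
send_rows([
  [1,0,-0.001,-0.005,0,0,0],
  [1,0,0,-0.003,0,0,0],
  [1,0,0,-0.0015,0,0,0],
  [1,0,0,0,0,0,0],
  [1,0,0,0,0,0,0],
])

```text
time: 12.75
tcp_pos: [0.5477, -0.2668, 0.0097]
eef_rot: [[-0.019, 1.0, 0.0], [1.0, 0.019, -0.0], [-0.0, 0.0, -1.0]]
ft_force: [1.1, -0.8, -0.1]
grip_width: 0.285
```

Emit:
send_rows([
  [1,0,0,-0.0007,0,0,0],
  [0.2,0,0,0,0,0,0],
  [-0.3,0,0,0,0,0,0],
  [-0.3,0,0,0,0,0,0],
  [-0.3,0,0,0,0,0,0],
])

```text
time: 13.17
tcp_pos: [0.5477, -0.2668, 0.009]
eef_rot: [[-0.019, 1.0, 0.0], [1.0, 0.019, -0.0], [-0.0, 0.0, -1.0]]
ft_force: [-0.3, 0.1, -0.2]
grip_width: 0.506
```

Emit:
send_rows([
  [-0.3,0,0,0,0,0,0],
  [-0.3,0,0,0,0,0,0],
  [-0.3,0,0,0.01,0,0,0],
  [-0.4,0,0,0.03,0,0,0],
  [-0.5,0,0,0.035,0,0,0],
])

```text
time: 13.58
tcp_pos: [0.5467, -0.2662, 0.0838]
eef_rot: [[-0.019, 1.0, -0.003], [1.0, 0.019, 0.002], [0.002, -0.003, -1.0]]
ft_force: [-0.1, 0.2, -0.4]
grip_width: 0.719
```

Emit:
send_rows([
  [-0.5,-0.004,0.015,0.03,0,0,0],
  [-0.5,-0.007,0.037,0.02,0,0,0],
  [-0.5,-0.007,0.038,0,0,0,0],
  [-0.5,-0.007,0.038,0,0,0,0],
  [-0.5,-0.007,0.038,0,0,0,0],
])

```text
time: 14.0
tcp_pos: [0.5153, -0.1002, 0.1348]
eef_rot: [[-0.018, 1.0, 0.002], [1.0, 0.018, -0.0], [-0.001, 0.002, -1.0]]
ft_force: [1.5, 0.5, -0.1]
grip_width: 0.749
```

Emit:
send_rows([
  [-0.5,-0.005,0.038,0,0,0,0],
  [-0.5,-0.005,0.038,0,0,0,0],
  [-0.5,-0.005,0.038,0,0,0,0],
  [-0.5,-0.005,0.038,0,0,0,0],
  [-0.5,-0.005,0.038,0,0,0,0],
])

```text
time: 14.42
tcp_pos: [0.4903, 0.0901, 0.1344]
eef_rot: [[-0.019, 1.0, 0.001], [1.0, 0.019, 0.0], [0.0, 0.001, -1.0]]
ft_force: [0.9, -0.2, -0.0]
grip_width: 0.748
```

Emit:
send_rows([
  [-0.5,-0.005,0.038,0,0,0,0],
  [-0.5,-0.005,0.038,0,0,0,0],
  [-0.5,-0.005,0.03,0,0,0,0],
  [-0.5,0,0.01,0,0,0,0],
  [-0.5,0,0,0,0,0,0],
])

```text
time: 14.83
tcp_pos: [0.4756, 0.2063, 0.1341]
eef_rot: [[-0.022, 1.0, 0.001], [1.0, 0.022, 0.0], [0.0, 0.001, -1.0]]
ft_force: [0.2, -0.1, -0.2]
grip_width: 0.748
```

```bash
python3 - <<'E'
from wr import *
a=look("8")
blobs(*a,.046,.058,.052,(.406,.541,.24,.45))
p,d=ctrl.grab_frame("side");cv2.imwrite("pics/s8.png",cv2.resize(p[110:240,190:350,::-1],None,fx=4,fy=4))
E
```

```text
14.8333 [0.4756 0.2063 0.1341]
[184   0   6  43 192] z 0.0499 mean [409.3 346.9] rect [409.3 346.9] [26.4  3.4] 89.1 circ [409.4 346.9] 13.2
[ 262    0   76   34 1817] z 0.0519 mean [487.5 353. ] rect [487.4 351.6] [51.5 20.5] 1.3 circ [487.2 360.9] 25.8
[ 186   63  188  113 1023] z 0.0489 mean [446.3 301.8] rect [473.7 278.8] [ 80.2 134.9] 89.0 circ [473.8 278.9] 78.0
[ 253   83   49   86 3754] z 0.052 mean [473.8 278.2] rect [473.8 277.3] [33.5 61.1] 4.5 circ [473.8 277.3] 33.0
```

View pics/w_8.png

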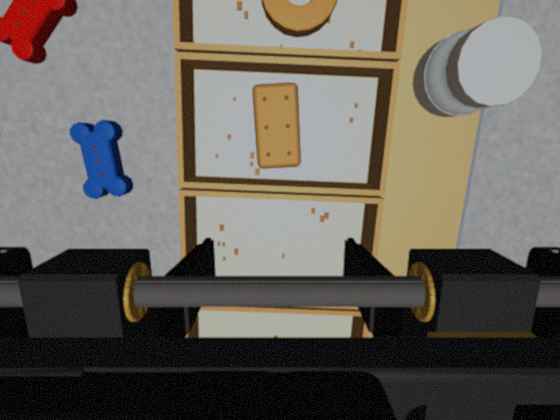

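View pics/s8.png

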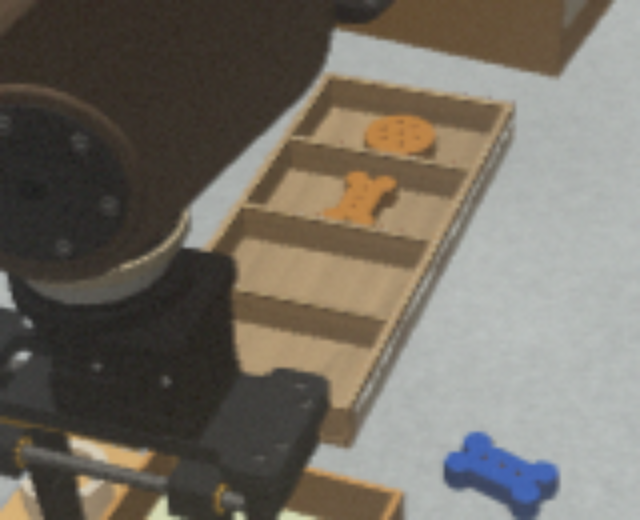

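Side view: the round and bone lie flat in the right two compartments. Oblong is at wrist (276,125), world (0.474, 0.277), yaw +4.5°.

Emit:
send_rows([
  [-0.5,-0.001,0.025,0,0,0,0.02],
  [-0.4,-0.001,0.025,-0.01,0,0,0.02],
  [-0.4,0,0.02,-0.02,0,0,0.016],
  [-0.4,0,0.002,-0.025,0,0,0],
  [-0.4,0,0,0,0,0,0],
])

```text
time: 15.35
tcp_pos: [0.4727, 0.275, 0.0753]
eef_rot: [[-0.075, 0.997, -0.005], [0.997, 0.075, -0.002], [-0.002, -0.005, -1.0]]
ft_force: [-0.1, -0.4, -1.2]
grip_width: 0.702
```

Emit:
send_rows([
  [-0.4,0,0,-0.015,0,0,0],
  [-0.4,0,0,-0.018,0,0,0],
  [-0.4,0,0,-0.005,0,0,0],
  [-0.4,0,0,0,0,0,0],
])

```text
time: 15.68
tcp_pos: [0.4739, 0.2749, 0.0403]
eef_rot: [[-0.073, 0.997, -0.002], [0.997, 0.073, -0.001], [-0.001, -0.002, -1.0]]
ft_force: [-0.3, -0.6, -0.1]
grip_width: 0.702
```

Emit:
send_rows([
  [-0.4,0,0.0015,-0.0025,0,0,0],
  [-0.4,0,0,-0.001,0,0,0],
  [1,0,0,0,0,0,0],
  [1,0,0,0,0,0,0],
  [1,0,0,0,0,0,0],
])

```text
time: 16.1
tcp_pos: [0.474, 0.278, 0.0375]
eef_rot: [[-0.075, 0.997, 0.001], [0.997, 0.075, 0.0], [0.0, 0.001, -1.0]]
ft_force: [-0.6, 0.6, -0.3]
grip_width: 0.545
```

Emit:
send_rows([
  [1,0,0,0,0,0,0],
  [1,0,0,0,0,0,0],
  [1,0,0,0,0,0,0],
  [1,0,0,0,0,0,0],
  [1,0,0,0,0,0,0],
])

```text
time: 16.52
tcp_pos: [0.4738, 0.2779, 0.0371]
eef_rot: [[-0.075, 0.997, 0.0], [0.997, 0.075, 0.0], [0.0, 0.0, -1.0]]
ft_force: [-0.8, -0.6, 2.8]
grip_width: 0.359
```

Emit:
send_rows([
  [1,0,0,0.015,0,0,0],
  [1,0,0,0.03,0,0,0],
  [1,0,0,0.035,0,0,0],
  [1,0,-0.01,0.02,0,0,0],
  [1,0.005,-0.02,0,0,0,0],
])

```text
time: 16.93
tcp_pos: [0.4798, 0.2494, 0.141]
eef_rot: [[-0.077, 0.997, 0.006], [0.997, 0.077, 0.002], [0.002, 0.006, -1.0]]
ft_force: [0.4, -1.0, 0.6]
grip_width: 0.359
```

Emit:
send_rows([
  [1,0.007,-0.03,0,0,0,-0.018],
  [1,0.007,-0.035,0,0,0,-0.018],
  [1,0.007,-0.038,0,0,0,-0.018],
  [1,0.007,-0.038,0,0,0,0],
  [1,0.007,-0.038,0,0,0,0],
])

```text
time: 17.35
tcp_pos: [0.5138, 0.0672, 0.137]
eef_rot: [[-0.021, 1.0, 0.0], [1.0, 0.021, -0.0], [-0.0, 0.0, -1.0]]
ft_force: [0.9, 0.2, -0.8]
grip_width: 0.356
```

Emit:
send_rows([
  [1,0.006,-0.038,0,0,0,0],
  [1,0.006,-0.038,0,0,0,0],
  [1,0.006,-0.038,0,0,0,0],
  [1,0.006,-0.038,0,0,0,0],
  [1,0.006,-0.035,0,0,0,0],
])

```text
time: 17.77
tcp_pos: [0.5437, -0.1204, 0.137]
eef_rot: [[-0.021, 1.0, 0.0], [1.0, 0.021, -0.0], [-0.0, 0.0, -1.0]]
ft_force: [1.0, 1.3, 0.0]
grip_width: 0.355
```

Emit:
send_rows([
  [1,0.004,-0.032,0,0,0,0],
  [1,0,-0.022,0,0,0,0],
  [1,0,-0.003,0,0,0,0],
  [1,0,0,0,0,0,0],
])

```text
time: 18.1
tcp_pos: [0.5475, -0.1762, 0.1367]
eef_rot: [[-0.019, 1.0, -0.0], [1.0, 0.019, 0.0], [0.0, -0.0, -1.0]]
ft_force: [-1.5, -0.1, 0.1]
grip_width: 0.357
```

```bash
python3 - <<'E'
from wr import *
a=look("9")
blobs(*a,.029,.039,.034,(.43,.65,-.45,.05))
E
```

```text
18.1 [ 0.5475 -0.1762  0.1367]
[ 180   41  199  208 6649] z 0.0339 mean [ 547.1 -101.8] rect [ 547.6 -124.8] [151.7 166.7] 1.2 circ [ 547.8 -125. ] 112.3
```

View pics/w_9.png

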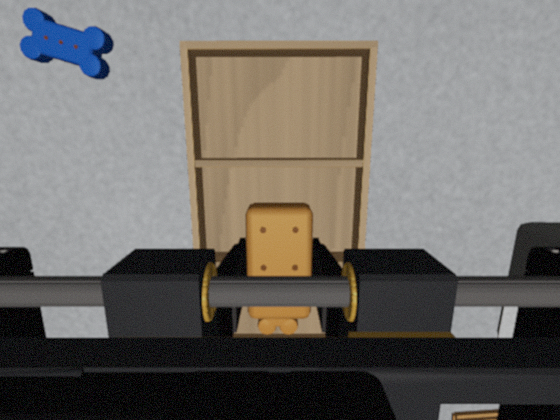

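Emit:
send_rows([
  [1,0,-0.001,-0.02,0,0,0],
  [1,0,0,-0.03,0,0,0],
  [1,0,0,-0.03,0,0,0],
  [1,0,0,-0.02,0,0,0],
  [1,0,0,0,0,0,0],
])

```text
time: 18.57
tcp_pos: [0.5461, -0.1738, 0.0336]
eef_rot: [[-0.022, 1.0, -0.005], [1.0, 0.023, 0.003], [0.003, -0.005, -1.0]]
ft_force: [-0.6, -0.1, -0.1]
grip_width: 0.358
```

Emit:
send_rows([
  [1,0,0,-0.008,0,0,0],
  [1,0,0,-0.005,0,0,0],
  [1,0,0,0,0,0,0],
  [1,0,0,0,0,0,0],
])

```text
time: 18.9
tcp_pos: [0.5482, -0.176, 0.0248]
eef_rot: [[-0.021, 1.0, 0.001], [1.0, 0.021, -0.0], [-0.0, 0.001, -1.0]]
ft_force: [0.2, -0.1, -0.9]
grip_width: 0.353
```

Emit:
send_rows([
  [1,0,-0.001,-0.007,0,0,0],
  [1,0,0,-0.005,0,0,0],
  [1,0,0,-0.003,0,0,0],
  [1,0,0,0,0,0,0],
  [1,0,0,0,0,0,0],
])

```text
time: 19.32
tcp_pos: [0.5477, -0.1772, 0.0088]
eef_rot: [[-0.021, 1.0, -0.0], [1.0, 0.021, 0.0], [0.0, -0.0, -1.0]]
ft_force: [0.5, -0.6, 0.0]
grip_width: 0.357
```

Emit:
send_rows([
  [0.2,0,0,0,0,0,0],
  [-0.3,0,0,0,0,0,0],
  [-0.3,0,0,0,0,0,0],
  [-0.3,0,0,0,0,0,0],
  [-0.3,0,0,0,0,0,0],
])

```text
time: 19.73
tcp_pos: [0.5478, -0.1771, 0.009]
eef_rot: [[-0.021, 1.0, 0.0], [1.0, 0.021, -0.0], [-0.0, 0.0, -1.0]]
ft_force: [-0.0, -0.3, 0.0]
grip_width: 0.618
```

Emit:
send_rows([
  [-0.3,0,0,0,0,0,0],
  [-0.3,0,0,0.01,0,0,0],
  [-0.5,0,0,0.03,0,0,0],
  [-0.58,0,0,0.035,0,0,0],
  [-0.58,-0.002,0.015,0.03,0,0,0],
])

```text
time: 20.15
tcp_pos: [0.5462, -0.1636, 0.1163]
eef_rot: [[-0.02, 1.0, 0.001], [1.0, 0.02, -0.001], [-0.001, 0.001, -1.0]]
ft_force: [0.5, 0.0, 0.1]
grip_width: 0.776
```

Emit:
send_rows([
  [-0.58,-0.005,0.037,0.02,0,0,0],
  [-0.58,-0.005,0.038,0,0,0,0],
  [-0.58,-0.005,0.038,0,0,0,0],
  [-0.58,-0.005,0.038,0,0,0,0],
  [-0.58,-0.005,0.038,0,0,0,0],
])

```text
time: 20.57
tcp_pos: [0.5204, 0.0279, 0.1347]
eef_rot: [[-0.021, 1.0, 0.001], [1.0, 0.021, -0.0], [-0.0, 0.001, -1.0]]
ft_force: [1.6, 0.2, -0.0]
grip_width: 0.791
```

Emit:
send_rows([
  [-0.58,-0.005,0.038,0,0,0,0],
  [-0.58,-0.005,0.038,0,0,0,0],
  [-0.58,-0.005,0.038,0,0,0,0],
  [-0.58,-0.005,0.038,0,0,0,0],
  [-0.58,-0.005,0.038,0,0,0,0],
])

```text
time: 20.98
tcp_pos: [0.4953, 0.2181, 0.1346]
eef_rot: [[-0.021, 1.0, 0.001], [1.0, 0.021, 0.0], [0.0, 0.001, -1.0]]
ft_force: [0.6, 0.4, -1.4]
grip_width: 0.788
```

Now the ring, expected near (0.487, 0.37). I'll stop about 70 mm short and look.

Emit:
send_rows([
  [-0.58,-0.004,0.035,0,0,0,0],
  [-0.58,-0.004,0.03,0,0,0,0],
  [-0.58,0,0.01,0,0,0,0],
  [-0.58,0,0,0,0,0,0],
])

```text
time: 21.32
tcp_pos: [0.4875, 0.2932, 0.1342]
eef_rot: [[-0.024, 1.0, 0.001], [1.0, 0.024, 0.0], [0.0, 0.001, -1.0]]
ft_force: [-0.7, -0.8, 0.3]
grip_width: 0.793
```

```bash
python3 - <<'E'
from wr import *
a=look("10")
blobs(*a,.046,.058,.052,(.406,.541,.33,.45))
p,d=ctrl.grab_frame("side");cv2.imwrite("pics/s10.png",cv2.resize(p[110:240,190:350,::-1],None,fx=4,fy=4))
E
```

```text
21.3167 [0.4875 0.2932 0.1342]
[ 171   55  187  117 1205] z 0.0495 mean [445.6 392.3] rect [474.4 369.8] [ 82.6 133.2] 89.2 circ [474.4 369.5] 78.0
[ 244   81   73   76 3649] z 0.0521 mean [487.3 370.3] rect [487.4 369.6] [53.7 53.6] 1.4 circ [487.4 369.8] 27.3
```

View pics/w_10.png

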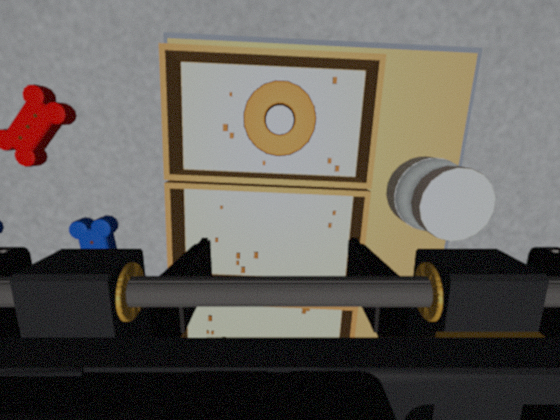

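View pics/s10.png

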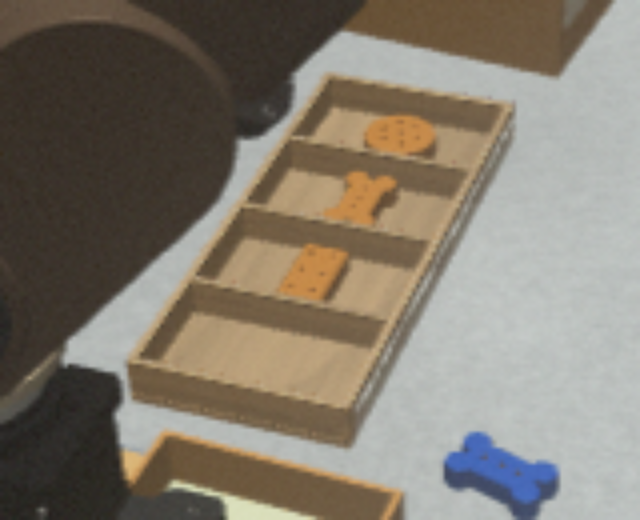

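Three biscuits are placed. Ring is at wrist (280,119), world (0.487, 0.370). The gripper body stays about 20 mm above the jar's cap when down.

Emit:
send_rows([
  [-0.5,0,0.028,0,0,0,0],
  [-0.5,0,0.028,-0.01,0,0,0],
  [-0.5,0,0.02,-0.02,0,0,0],
  [-0.5,0,0.002,-0.025,0,0,0],
  [-0.5,0,0,0,0,0,0],
])

```text
time: 21.83
tcp_pos: [0.4867, 0.3675, 0.0751]
eef_rot: [[-0.021, 1.0, -0.005], [1.0, 0.021, -0.003], [-0.003, -0.005, -1.0]]
ft_force: [-0.5, -1.2, 0.3]
grip_width: 0.75
```

Emit:
send_rows([
  [-0.5,0,0,-0.015,0,0,0],
  [-0.5,0,0,-0.018,0,0,0],
  [-0.5,0,0,-0.005,0,0,0],
  [-0.5,0,0,0,0,0,0],
])

```text
time: 22.17
tcp_pos: [0.4881, 0.3676, 0.0405]
eef_rot: [[-0.019, 1.0, -0.002], [1.0, 0.019, -0.001], [-0.001, -0.002, -1.0]]
ft_force: [0.1, 0.7, 0.5]
grip_width: 0.75
```

Emit:
send_rows([
  [-0.5,0,0.001,-0.0025,0,0,0],
  [-0.5,0,0,-0.001,0,0,0],
  [1,0,0,0,0,0,0],
  [1,0,0,0,0,0,0],
  [1,0,0,0,0,0,0],
])

```text
time: 22.58
tcp_pos: [0.488, 0.3704, 0.0377]
eef_rot: [[-0.021, 1.0, 0.001], [1.0, 0.021, 0.0], [0.0, 0.001, -1.0]]
ft_force: [-0.0, 0.2, 0.8]
grip_width: 0.596
```

Emit:
send_rows([
  [1,0,0,0,0,0,0],
  [1,0,0,0,0,0,0],
  [1,0,0,0,0,0,0],
  [1,0,0,0,0,0,0],
])

```text
time: 22.92
tcp_pos: [0.488, 0.3704, 0.0376]
eef_rot: [[-0.021, 1.0, 0.0], [1.0, 0.021, 0.0], [0.0, 0.0, -1.0]]
ft_force: [-0.7, 0.0, 4.8]
grip_width: 0.559
```

Emit:
send_rows([
  [1,0,0,0.015,0,0,0],
  [1,0,0,0.03,0,0,0],
  [1,0,0,0.035,0,0,0],
  [1,0,-0.01,0.02,0,0,0],
  [1,0.003,-0.02,0,0,0,0],
])

```text
time: 23.33
tcp_pos: [0.492, 0.3422, 0.1415]
eef_rot: [[-0.023, 1.0, 0.006], [1.0, 0.023, 0.004], [0.003, 0.006, -1.0]]
ft_force: [0.3, 0.0, -0.0]
grip_width: 0.559
```

Emit:
send_rows([
  [1,0.005,-0.03,0,0,0,0],
  [1,0.005,-0.035,0,0,0,0],
  [1,0.005,-0.038,0,0,0,0],
  [1,0.005,-0.038,0,0,0,0],
  [1,0.005,-0.038,0,0,0,0],
])

```text
time: 23.75
tcp_pos: [0.5157, 0.1597, 0.1372]
eef_rot: [[-0.022, 1.0, 0.0], [1.0, 0.022, -0.0], [-0.0, 0.0, -1.0]]
ft_force: [2.4, -0.5, -0.5]
grip_width: 0.558
```

Emit:
send_rows([
  [1,0.005,-0.038,0,0,0,0],
  [1,0.005,-0.038,0,0,0,0],
  [1,0.005,-0.038,0,0,0,0],
  [1,0.005,-0.038,0,0,0,0],
  [1,0.005,-0.035,0,0,0,0],
])

```text
time: 24.17
tcp_pos: [0.5408, -0.0278, 0.1372]
eef_rot: [[-0.021, 1.0, 0.0], [1.0, 0.021, -0.0], [-0.0, 0.0, -1.0]]
ft_force: [0.5, 0.2, -0.4]
grip_width: 0.565
```

Emit:
send_rows([
  [1,0.004,-0.032,0,0,0,0],
  [1,0,-0.022,0,0,0,0],
  [1,0,-0.005,0,0,0,0],
  [1,0,0,0,0,0,0],
])

```text
time: 24.5
tcp_pos: [0.5448, -0.0859, 0.137]
eef_rot: [[-0.019, 1.0, -0.0], [1.0, 0.019, 0.0], [0.0, -0.0, -1.0]]
ft_force: [-0.8, 0.7, -0.1]
grip_width: 0.563
```

```bash
python3 - <<'E'
from wr import *
a=look("11")
blobs(*a,.029,.039,.034,(.43,.65,-.45,.05))
E
```

```text
24.5 [ 0.5448 -0.0859  0.137 ]
[ 131   37  266   38 6791] z 0.0302 mean [535.   38.6] rect [531.8  38.2] [ 21.5 202.8] 89.6 circ [531.7  39.7] 101.7
[ 189  160  183  106 2949] z 0.034 mean [547.5 -67. ] rect [546.9 -87.4] [151.7  93.1] 1.1 circ [547.  -87.4] 88.4
[261 260  38   9 276] z 0.0341 mean [ 547.3 -133.3] rect [ 547.2 -133.4] [33.1  7.6] 2.8 circ [ 547.1 -130.8] 16.5
```

View pics/w_11.png

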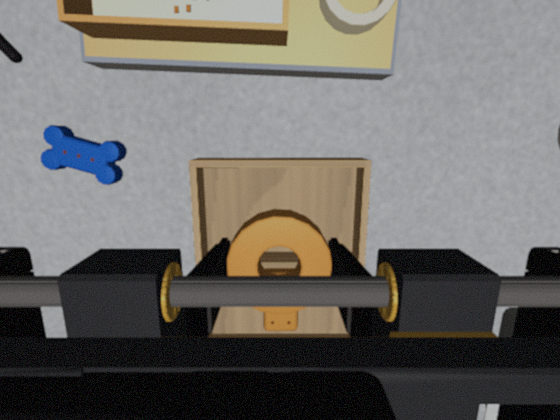

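Emit:
send_rows([
  [1,0,-0.001,-0.02,0,0,0],
  [1,0,0,-0.03,0,0,0],
  [1,0,0,-0.03,0,0,0],
  [1,0,0,-0.02,0,0,0],
  [1,0,0,0,0,0,0],
])

```text
time: 24.97
tcp_pos: [0.5431, -0.0837, 0.0339]
eef_rot: [[-0.023, 1.0, -0.006], [1.0, 0.023, 0.002], [0.002, -0.006, -1.0]]
ft_force: [-0.4, -0.2, 0.0]
grip_width: 0.559
```

Emit:
send_rows([
  [1,0,0,-0.008,0,0,0],
  [1,0,0,-0.005,0,0,0],
  [1,0,0,0,0,0,0],
  [1,0,0,0,0,0,0],
])

```text
time: 25.3
tcp_pos: [0.5453, -0.0855, 0.0249]
eef_rot: [[-0.021, 1.0, 0.001], [1.0, 0.021, -0.0], [-0.0, 0.001, -1.0]]
ft_force: [0.3, -0.0, 0.1]
grip_width: 0.562
```

Emit:
send_rows([
  [1,0,-0.0005,-0.006,0,0,0],
  [1,0,0,-0.004,0,0,0],
  [1,0,0,-0.002,0,0,0],
  [1,0,0,0,0,0,0],
  [1,0,0,0,0,0,0],
])

```text
time: 25.72
tcp_pos: [0.5449, -0.0863, 0.0121]
eef_rot: [[-0.021, 1.0, -0.0], [1.0, 0.021, 0.0], [0.0, -0.0, -1.0]]
ft_force: [-0.2, -0.1, -0.0]
grip_width: 0.56
```

Emit:
send_rows([
  [1,0,0,-0.002,0,0,0],
  [1,0,0,-0.001,0,0,0],
  [1,0,0,0,0,0,0],
  [1,0,0,0,0,0,0],
])

```text
time: 26.05
tcp_pos: [0.545, -0.0863, 0.0096]
eef_rot: [[-0.021, 1.0, 0.001], [1.0, 0.021, -0.0], [-0.0, 0.001, -1.0]]
ft_force: [-1.3, -0.4, 5.1]
grip_width: 0.561
```

Emit:
send_rows([
  [-0.3,0,0,0,0,0,0],
  [-0.5,0,0,0,0,0,0],
  [-0.5,0,0,0,0,0,0],
  [-0.5,0,0,0,0,0,0],
  [-0.5,0,0,0,0,0,0],
])

```text
time: 26.47
tcp_pos: [0.5449, -0.0862, 0.0091]
eef_rot: [[-0.021, 1.0, -0.0], [1.0, 0.021, 0.0], [0.0, -0.0, -1.0]]
ft_force: [-0.1, 0.5, -0.1]
grip_width: 0.745
```

Emit:
send_rows([
  [-0.5,0,0,0.01,0,0,0],
  [-0.5,0,0,0.03,0,0,0],
  [-0.58,0,0,0.035,0,0,0],
  [-0.58,0,0,0.035,0,0,0],
  [-0.58,0,0,0.035,0,0,0],
])

```text
time: 26.88
tcp_pos: [0.5445, -0.0861, 0.1565]
eef_rot: [[-0.021, 1.0, -0.0], [1.0, 0.021, 0.0], [0.0, -0.0, -1.0]]
ft_force: [0.3, 0.3, -0.6]
grip_width: 0.79
```

Emit:
send_rows([
  [-0.58,0,-0.038,0.015,0,0,0],
  [-0.58,0,-0.038,0.015,0,0,0],
  [-0.58,0,-0.038,0.01,0,0,0],
  [-0.58,0,-0.038,0,0,0,0],
  [-0.58,0,-0.038,0,0,0,0],
])

```text
time: 27.3
tcp_pos: [0.5447, -0.278, 0.1961]
eef_rot: [[-0.021, 1.0, 0.002], [1.0, 0.021, -0.001], [-0.001, 0.002, -1.0]]
ft_force: [1.1, -0.0, 0.3]
grip_width: 0.79
```

Emit:
send_rows([
  [-0.58,0,-0.038,0,0,0,0],
  [-0.58,0,-0.038,0,0,0,0],
  [-0.58,0,-0.038,0,0,0,0],
  [-0.58,0,-0.03,0,0,0,0],
  [-0.58,0,0,0,0,0,0],
])

```text
time: 27.72
tcp_pos: [0.5439, -0.4253, 0.1943]
eef_rot: [[-0.017, 1.0, 0.001], [1.0, 0.017, -0.001], [-0.001, 0.0, -1.0]]
ft_force: [1.2, -0.2, 1.1]
grip_width: 0.788
```

```bash
python3 - <<'E'
from wr import *
a=look("12")
blobs(*a,.019,.029,.024,(.485,.61,-.42,-.03))
for n in["scene","side"]:
    p,d=ctrl.grab_frame(n);cv2.imwrite(f"pics/{n}12.png",p[:,:,::-1])
    P=cloud(n,d);m=(P[...,2]>.085)&(P[...,2]<.1)&(P[...,0]>.5)&(P[...,0]<.7)&(P[...,1]>0)&(P[...,1]<.5)
    q=P[m];print("jar",q.min(0).round(4),q.max(0).round(4))
E
```

```text
27.7167 [ 0.5439 -0.4253  0.1943]
[ 266    0   42   74 2368] z 0.024 mean [ 549.2 -269.4] rect [ 549.  -270.7] [38.6 62.8] 1.0 circ [ 549.1 -269.8] 35.1
[ 260  104   53   55 2295] z 0.024 mean [ 550.7 -356.8] rect [ 550.9 -357.1] [52.8 52.9] 1.0 circ [ 550.5 -357.2] 27.1
jar [0.5779 0.293  0.085 ] [0.627  0.3436 0.0973]
jar [0.5765 0.2956 0.0851] [0.6256 0.3441 0.0966]
```

View pics/w_12.png

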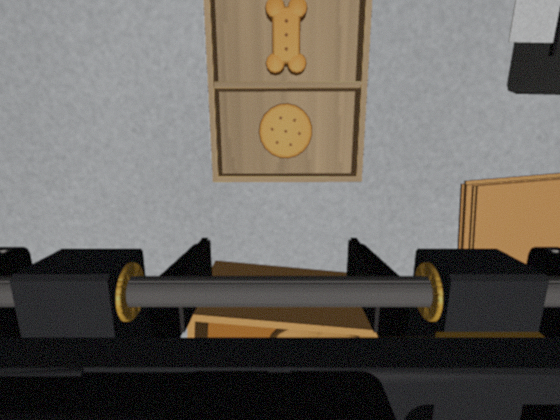

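View pics/side12.png

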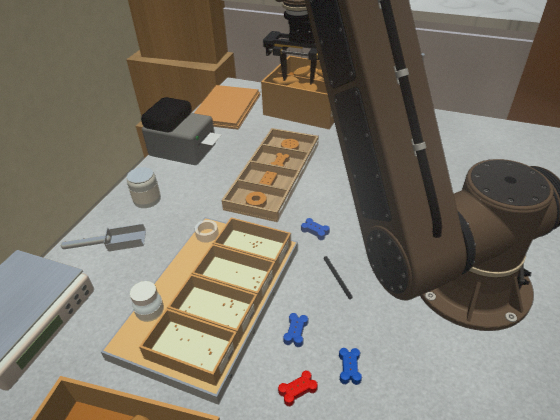

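View pics/scene12.png

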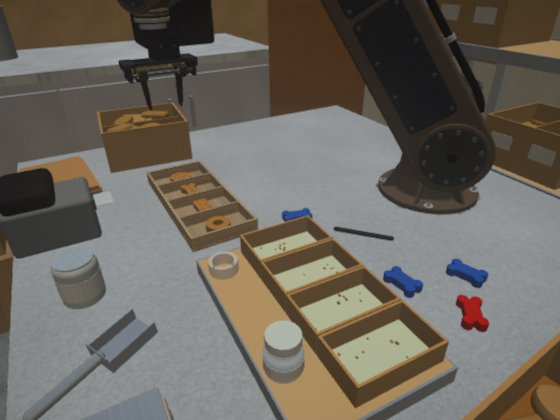

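The side and scene views show the tray filled left to right ring, oblong, bone, round, with the cartons empty and the jar and look-alikes in place. One last flatness check on all four, then hand in.

```bash
python3 - <<'E'
from wr import *
p,d=ctrl.grab_frame("side");P=cloud("side",d)
for nm,x,y in [("ring",.545,-.086),("oblong",.5477,-.177),("bone",.5477,-.267),("round",.549,-.356)]:
    hsv=cv2.cvtColor(p,cv2.COLOR_RGB2HSV)
    m=(abs(P[...,0]-x)<.05)&(abs(P[...,1]-y)<.038)&(P[...,2]>.017)&(P[...,2]<.06)&(hsv[...,1]>140)
    q=P[m];print(nm,len(q),q.mean(0).round(3),"z90",np.percentile(q[:,2],[50,95]).round(4))
s=ctrl.get_state();print(s["time"],s["ft_force"].round(1))
ctrl.hand_in()
E
```

```text
ring 172 [ 0.542 -0.083  0.022] z90 [0.022  0.0244]
oblong 143 [ 0.545 -0.174  0.022] z90 [0.022  0.0247]
bone 117 [ 0.545 -0.266  0.022] z90 [0.0217 0.0248]
round 124 [ 0.546 -0.352  0.022] z90 [0.0217 0.0244]
27.9167 [ 0.4  0.4 -0.8]
the job is handed in; nothing more can be done
```

All four biscuits are in the tray, one to a compartment and in carton order: ring, oblong, bone, round from left to right. I handed the job in at about 28 s of the 122 s allowed.

- **Placing:** each biscuit was gripped across its width and lowered until its underside was within about 1 mm of the compartment floor before the jaws opened.
- **Biscuits:** the final side and scene pictures show each one near the middle of its compartment. Their tops measure about 24 mm high, which is the tray floor plus the 18 mm thickness, so they lie flat. The last wrist picture had only the bone and round in view, so for the ring and oblong this rests on the side and scene cameras.
- **Jar and look-alikes:** the jar measures within about 1.5 mm of where it started, which is camera noise. The blue and red look-alikes appear where they were.
- **Forces:** wrist readings stayed at about 5 N or less, and the gripper was clear of everything at hand-in.
- **Disagreements:** the wrist and fixed cameras differed by 2–4 mm on the carton and tray positions. They differed by up to about 8 mm on the biscuits half hidden by the carton walls. I relied mainly on the wrist camera for the grasps, and each grip opening matched its biscuit to within about 2 mm.

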